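# Rebuild the pivot stack of a microscope stand

### The arm

A 6-joint arm with a two-finger parallel gripper is mounted at the origin on the work surface. World frame = base frame: x ahead of the robot, y to its left, z up, the work surface at z = 0. Lengths are in m, angles in rad, forces in N, time in s.
With the tool pointing down it reaches from about 0.2 to 0.875 m from the base axis. Payload 3.4 kg.
Tool frame: the origin (TCP) lies at the very end of the fingers, on their centre line; the grasp point (between the pads) lies 19 mm behind it; z points along the fingers, y is the line along which they close (so a half turn about z gives the same grasp; the last joint's range is limited). The gripper opens to 94 mm and grips with 3 to 60 N. Pads are 16 mm wide; open, the fingers measure 119 mm over their backs; the gripper's body (75 mm by 177 mm) begins 78 mm behind the grasp point.
Start: joints at [-1.321, 0.276, 1.505, -0, 1.361, -0.121], TCP at [0.208, -0.536, 0.205] pointing down, gripper open.
Joint ranges: [-2.89, 2.89], [-0.75, 2.08], [0.22, 2.7], [-1.18, 4.32], [0.11, 2.71], [-2.7, 2.7]. Speed limits (rad/s): [2.57, 2.57, 3.14, 3.14, 3.14, 3.14].

### API

Orientations are given as a unit quaternion [x, y, z, w].
In Python, from cell import env, camera, calibration gives the robot as it stands. The module is installed in compiled form; this text tells all that it offers.
- The arm moves only by the shell command python3 -m handwheel 'ROWS' [FORCE]. ROWS is JSON, a list of rows, each a list of 3 entries, a list of its own where there are three numbers: the shift along the tool's x, y, z in m, then the turn, a rotation vector about the tool's x, y, z in rad, then the opening, from 0 (shut) to 1 (fully open). A call has 1 to 8 rows; each row shifts and turns the commanded pose from where the row before left it, along the tool's axes as they then stand; what a row does not reach is not made up. A row lasts 1/12 s, in which the tool goes at most 41.7 mm and 7.16 degrees, less where a joint would pass 70% of its speed; a pose out of reach is approached as far as the arm can. A call with a gripper value outside its range is refused whole. The fingers move at their own pace and stop on an object; FORCE is the grip in N (left out, the last holds). Time passes only in rows, so rows that do not move let the fingers close. It gives the time, the measured TCP pose, the force, the opening and the grip force at its end, in the units of the state.
- env.observe(): the state, without advancing time (a new reading comes with each control period).
- camera(name): name is "scene" or "side" or "wrist"; returns the picture (400x640x3 uint8, red, green, blue); there is no depth.
- calibration(name): a dict with "fovy" (degrees; the focal length in pixels is half the picture's height over the tangent of half this angle, whatever the lens; pixels are square), "cx", "cy" (the principal point, pixels), "R" (3x3) and "t" (3): a world point X has camera coordinates R X + t. Camera axes: x right, y down, z forward; pixel columns grow to the right and rows downward; lengths in m; the calibration is good to about 2 mm. A picture is of the moment at which its call begins: read the wrist's pose just before it. calibration takes no time and is no camera call; for the wrist camera it gives the pose at the moment of the call.
- env.job_done(): hands the job in; it is judged then, once.
The state is a dict: "time": time; "qpos": joint angles; "joint_velocities": joint speeds; "tau": joint torques, N m; "tcp_pos": TCP position; "ee_rot": TCP orientation; "wrist_force": force on the tool from outside, world axes, zero at the start; "torque": the same for the moment, N m; "width": finger opening in m; "finger_force": force on a finger pad.
Only numpy, scipy, OpenCV 4.12 (cv2) and the standard library are available. Lean on these libraries where they do the work, as an engineer would, in place of code of your own. Each camera call takes 0.05 s, during which the arm holds its last target. There are 200 camera calls.

### The job

Rebuild the pivot of the microscope stand: thread onto the upright stud first the plain tube spacer, then the flat washer, then the flanged bushing (flange down), each fully down on the one below. Then swing the retaining arm by its knob over the stack until it reaches its stop, and let go; leave everything else on the bench where it is.

Things in the scene. Friction and masses are not known exactly. Their poses are not given: they have to be found in the camera images.
- stand: white metal base plate of a microscope stand, 180 (x) by 215 (y) by 15 high, fixed to the table. Origin: under the stud's axis, at table height; the plate reaches from -90 to +90 in its x and from -90 to +125 in its y. It carries the stud at (0,0) and the pivot pillar (dia 24, 77 high above the table) at (0,+85).
- stud_foot (a point): foot of the upright steel stud, on its axis, on the base plate's top face (15 above the table). Stud dia 14, tapering to dia 7 over its last 8 mm.
- stud_top (a point): top end of the stud, on its axis, 74 above the table (59 above the plate).
- keeper (a joint): flat dark steel retaining arm swinging level about the pivot pillar. 0 = over the stud, at its stop, pointing to the stand's -y; grows as it opens, clockwise from above (pi/2 = pointing to the stand's -x); starts at 1.2 to 1.7 rad, limit 1.9. Bar 24 wide, 77 to 83 above the table; clears a correct stack (73 high) by 4. Stays where left; under 1 N moves the knob.
- keeper_pivot (a point): point on the arm's vertical pivot axis, 83 above the table.
- keeper_knob (a point): centre of the arm's upright black cylindrical knob, dia 18, 22 high (83 to 105 above the table); 120 from the pivot axis. The bar ends 6 mm beyond the knob's axis.
- spacer: plain steel tube, outer dia 30, hole 18, 30 high, standing upright; origin at the centre of its underside. Goes on first (lowest).
- spacer_mid (a point): centre of the spacer, half way up its hole.
- washer: flat steel washer, outer dia 46, hole 18, 6 thick, lying flat; origin at the centre of its underside. Goes on second.
- washer_mid (a point): centre of the washer, half way through its hole.
- bushing: flanged steel bushing standing flange down: flange dia 42, 5 thick; sleeve above it outer dia 30; 22 high overall, hole 18; origin at the centre of the flange's underside. Goes on third, flange down.
- focus_knob: bystander, to be left alone: small grey stepped knob, dia 24, 22 high; origin at the centre of its underside.
- dish: bystander, to be left alone: clear shallow open dish, dia 90, 16 high; origin at the centre of its underside.
- vial: bystander, to be left alone: small glass vial with cap, dia 28, 55 high; origin at the centre of its underside.
- adapter: bystander, to be left alone: large thin grey plastic ring, dia 68, hole 54, 12 high (not one of the three parts); origin at the centre of its underside.
- driver: bystander, to be left alone: screwdriver lying down, origin under its middle.
- eyepiece: bystander, to be left alone: grey eyepiece, dia 38, 55 high; origin at the centre of its underside.
Things that resemble listed ones, but are neither listed nor needed, are in the scene too. What is shaped like the bushing but pink or purple is not meant.

How it is judged:
By the outcome, as a careful person would: the job done as asked, in the order asked, and still so for the second after the job is handed in, with the robot touching nothing.
It also fails if it takes over 72 s, if anything falls off the work surface, if the arm or the gripper's body presses on something with over 40 N, if the wrist force passes 120 N, or if a joint passes its speed limit or range.

## Working session

There is one attempt and no reset: what is moved stays moved. The work goes in short steps, Python scripts to look and compute and a shell command to move; the robot and the scene stay as the last step left them, time stands still between calls to the robot, and variables do not carry over. Pictures are saved under pics/ and viewed, at most 10 in all, crops included, and the job is handed in when it is done.

```bash
mkdir -p pics
python3 - <<'E'
from cell import env,camera,calibration
import cv2,json
print(env.observe())
for n in("scene","side","wrist"):
    c=calibration(n);print(n,c)
    cv2.imwrite(f"pics/{n}0.png",camera(n)[:,:,::-1])
E
```

```text
{'time': 0.0, 'qpos': array([-1.32097191e+00,  2.76574413e-01,  1.50610760e+00,  1.81538907e-05,
        1.36072386e+00, -1.21022667e-01]), 'joint_velocities': array([ 2.92296636e-05,  3.10340002e-04, -5.89582068e-04,  2.06999712e-03,
        2.58507696e-04,  1.19400546e-03]), 'tau': array([-2.95797821e-03, -4.04593313e+01, -2.37233198e+01,  7.00455112e-02,
        3.47590854e-02, -1.43543666e-04]), 'tcp_pos': array([ 0.2082298 , -0.53535777,  0.20462668]), 'ee_rot': array([ 9.82858200e-01,  1.84360885e-01, -4.94890307e-05, -9.05304629e-04]), 'wrist_force': array([ 0.00448984,  0.03157305, -0.72914048]), 'torque': array([-0.01435566,  0.00674356,  0.00360058]), 'finger_force': 0.0, 'width': 0.09411506167623757}
scene {'fovy': 49.501822877596254, 'cx': 321.35311572964696, 'cy': 205.8477963560839, 'R': array([[ 0.04250111,  0.99900287,  0.01367188],
       [ 0.83284413, -0.0278667 , -0.55280566],
       [-0.55187345,  0.0348814 , -0.83319805]]), 't': array([-0.04597769, -0.39261436,  1.43085596])}
side {'fovy': 56.65548190878272, 'cx': 321.18028822529135, 'cy': 196.33133675409238, 'R': array([[-0.8022119 , -0.59691524, -0.01217646],
       [-0.34243229,  0.47672014, -0.80961598],
       [ 0.48907688, -0.64531395, -0.58683363]]), 't': array([0.43636781, 0.23641125, 0.98894112])}
wrist {'fovy': 67.14023359242302, 'cx': 318.15943576781314, 'cy': 200.6751653413188, 'R': array([[ 0.36206352, -0.9321521 , -0.00157316],
       [-0.89364447, -0.34758559,  0.2838729 ],
       [-0.26515953, -0.10137417, -0.95886063]]), 't': array([-0.57464697, -0.02847684,  0.39321456])}
```

View pics/scene0.png

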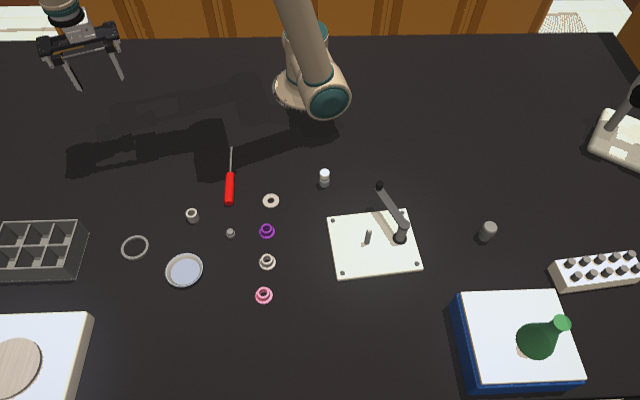

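View pics/side0.png

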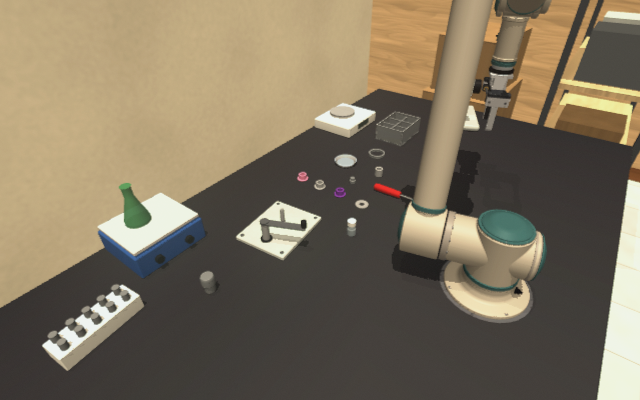

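The scene picture shows the spacer (192,215), washer (270,200), silver bushing (267,262), with purple and pink decoys (266,231) and (264,295). The stud foot is at about (366,244), the pillar at (400,237) and the keeper knob at (380,185). The side view agrees.

```bash
cat > h.py <<'E'
import numpy as np,cv2
from cell import env,camera,calibration
from scipy.spatial.transform import Rotation as Ro
def ray(c,u,v):
    f=200/np.tan(np.radians(c["fovy"])/2)
    d=np.array([(u-c["cx"])/f,(v-c["cy"])/f,1.]);R=np.array(c["R"])
    return -R.T@np.array(c["t"]),R.T@d
def onz(c,u,v,z):
    o,d=ray(c,u,v);return o+d*(z-o[2])/d[2]
def proj(c,X):
    f=200/np.tan(np.radians(c["fovy"])/2)
    p=np.array(c["R"])@X+c["t"];return np.array([c["cx"]+f*p[0]/p[2],c["cy"]+f*p[1]/p[2]])
def two(c1,p1,c2,p2):
    o1,d1=ray(c1,*p1);o2,d2=ray(c2,*p2)
    s=np.linalg.lstsq(np.c_[d1,-d2],o2-o1,rcond=None)[0]
    a,b=o1+s[0]*d1,o2+s[1]*d2;return (a+b)/2,np.linalg.norm(a-b)
def totool(X):  # shift in tool axes from current TCP to X
    s=env.observe();return Ro.from_quat(s["ee_rot"]).inv().apply(np.array(X)-s["tcp_pos"])
def yaw(): # closing axis direction in world
    y=Ro.from_quat(env.observe()["ee_rot"]).as_matrix()[:,1];return np.degrees(np.arctan2(y[1],y[0]))
E
python3 - <<'E'
from h import *
np.set_printoptions(precision=4,suppress=True)
c=calibration("scene")
im=cv2.imread("pics/scene0.png");g=im.min(2)
for n,(u,v,z) in dict(spacer=(192,215,.015),washer=(270,200,.003),bush=(267,262,.011)).items():
    m=(g[v-14:v+15,u-14:u+15]>75).astype('uint8')
    k,_,st,ce=cv2.connectedComponentsWithStats(m);i=1+np.argmax(st[1:,4])
    x,y,w,h=st[i,:4];uu,vv=u-14+x+(w-1)/2,v-14+y+(h-1)/2
    print(n,uu,vv,w,h,onz(c,uu,vv,z))
for n,a in dict(foot=(366,244,.015),pil=(402,223,.083),knob=(380,182,.105),corners0=(327,213,.015),c1=(406,209,.015),c2=(423,269,.015),c3=(337,278,.015),vial=(325,178,.03),focus=(230,232,.01)).items(): print(n,onz(c,*a))
R=Ro.from_quat(env.observe()["ee_rot"]).as_matrix();print(R)
w=calibration("wrist");print(R.T@(-w["R"].T@w["t"]-env.observe()["tcp_pos"]), yaw())
E
```

```text
spacer 191.0 215.0 13 15 [ 0.4995 -0.3158  0.015 ]
washer 270.5 200.0 18 15 [ 0.4507 -0.1112  0.003 ]
bush 267.0 261.5 17 18 [ 0.6389 -0.1149  0.011 ]
foot [0.601  0.1327 0.015 ]
pil [0.5834 0.2149 0.083 ]
knob [0.4751 0.1715 0.105 ]
corners0 [0.5053 0.0392 0.015 ]
c1 [0.4998 0.2494 0.015 ]
c2 [0.6747 0.2646 0.015 ]
c3 [0.6907 0.0539 0.015 ]
vial [0.4012 0.0385 0.03  ]
focus [ 0.5514 -0.2117  0.01  ]
[[ 0.932   0.3624 -0.0003]
 [ 0.3624 -0.932   0.0013]
 [ 0.0002 -0.0013 -1.    ]]
[ 0.0841  0.0005 -0.1795] -68.75324640674879
```

```bash
python3 -c "
import cv2;i=cv2.imread('pics/scene0.png')[165:310,170:440];cv2.imwrite('pics/c1.png',cv2.resize(i,None,fx=2.95,fy=2.95,interpolation=cv2.INTER_CUBIC))"
```

```text
(no output)
```

View pics/c1.png

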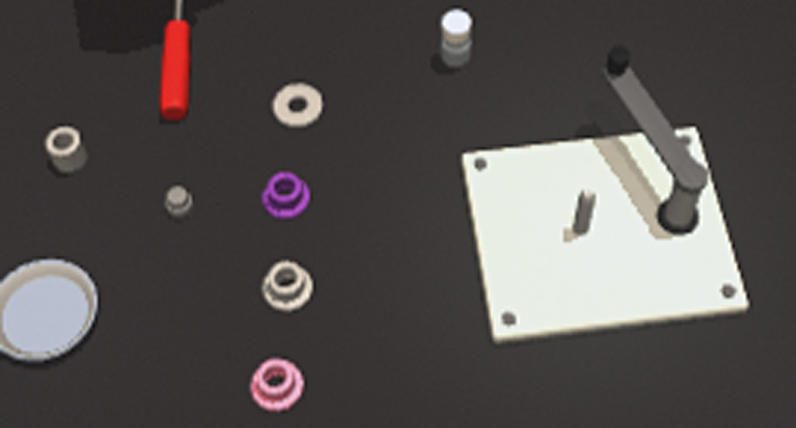

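The crop confirms the silver bushing between the purple and pink ones. The keeper points away from the stud, towards the robot. I'll move above the spacer next.

Run:
```python
from h import *
print(totool([.4995,-.316,.12]))
```

```text
[ 0.3509938  -0.09895992  0.08501872]
```

```bash
python3 -m handwheel '[[[0.02,-0.006,0.005],[0,0,0],1],[[0.038,-0.011,0.009],[0,0,0],1],[[0.038,-0.011,0.009],[0,0,0],1],[[0.038,-0.011,0.009],[0,0,0],1],[[0.038,-0.011,0.009],[0,0,0],1],[[0.038,-0.011,0.009],[0,0,0],1],[[0.038,-0.011,0.009],[0,0,0],1],[[0.038,-0.011,0.009],[0,0,0],1]]'
python3 -m handwheel '[[[0.038,-0.011,0.01],[0,0,0],1],[[0.028,-0.006,0.007],[0,0,0],1],[[0,0,0],[0,0,0],1],[[0,0,0],[0,0,0],1]]'
python3 - <<'E'
from h import *
c=calibration("wrist");im=camera("wrist");cv2.imwrite("pics/w1.png",im[:,:,::-1])
print(proj(c,[.4995,-.316,.015]),env.observe()["tcp_pos"])
E
```

```text
time: 0.82
tcp_pos: [0.446, -0.3534, 0.1369]
ee_rot: [0.983, 0.184, -0.0, -0.0]
wrist_force: [0.3, -0.8, -0.8]
width: 0.0938
finger_force: 0.0
time: 1.15
tcp_pos: [0.5007, -0.3139, 0.1195]
ee_rot: [0.983, 0.186, -0.001, -0.001]
wrist_force: [-0.7, 0.6, 0.5]
width: 0.0937
finger_force: 0.0
[319.37695809 202.32817781] [ 0.49995716 -0.31494844  0.12006045]
```

View pics/w1.png

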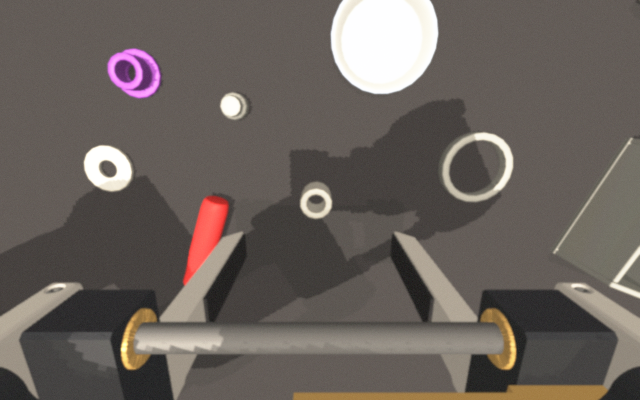

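The wrist view shows the spacer at (316,200), its top ring around the hole at (316,203). The driver lies 100 px to the left, clear of the fingers, and the washer is at (108,168).

```bash
cat >> h.py <<'E'
def ringfit(im,X,z,rad,thr=None,R=60):
    """outer-ellipse centre of bright blob nearest predicted point X, cast on plane z; also the hole"""
    c=calibration("wrist");u,v=proj(c,X).astype(int)
    x0,y0=max(u-R,0),max(v-R,0);g=cv2.cvtColor(im,cv2.COLOR_RGB2GRAY)[y0:v+R,x0:u+R]
    t,m=cv2.threshold(g,thr or 0,255,cv2.THRESH_BINARY+(0 if thr else cv2.THRESH_OTSU))
    cs,h=cv2.findContours(m,cv2.RETR_CCOMP,cv2.CHAIN_APPROX_NONE);out=[]
    for k,q in zip(cs,h[0]):
        if len(k)<15: continue
        e=cv2.fitEllipse(k);p=(e[0][0]+x0,e[0][1]+y0)
        out.append(("hole" if q[3]>=0 else "outer",np.round(p,1),np.round(e[1],1),np.round(onz(c,*p,z),4)))
    return t,out
E
python3 - <<'E'
from h import *
im=cv2.imread("pics/w1.png")[:,:,::-1]
for X,z,t in(([.4995,-.316,.03],.03,190),([.4995,-.316,.03],.03,150),([.4507,-.1112,.006],.006,150)):
    print(ringfit(im,X,z,0,t))
E
```

```text
(190.0, [('outer', array([315.6, 202.8]), array([28.1, 29.5]), array([ 0.5012, -0.3123,  0.03  ])), ('hole', array([315.6, 203.3]), array([20. , 20.9]), array([ 0.5007, -0.3125,  0.03  ]))])
(150.0, [('outer', array([315.6, 202.6]), array([29.6, 31. ]), array([ 0.5013, -0.3123,  0.03  ])), ('hole', array([315.6, 203. ]), array([18.4, 19.2]), array([ 0.501 , -0.3124,  0.03  ]))])
(150.0, [('outer', array([107.4, 167.7]), array([42. , 50.6]), array([ 0.4535, -0.1109,  0.006 ])), ('hole', array([107.6, 168.4]), array([15.3, 19.3]), array([ 0.4528, -0.1112,  0.006 ]))])
```

```bash
python3 -m handwheel '[[[0.002,-0.002,0.03],[0,0,0],1],[[0,0,0.036],[0,0,0],1],[[0,0,0.03],[0,0,0],0.6],[[0,0,0.016],[0,0,0],0.5],[[0,0,0.004],[0,0,0],0.45],[[0,0,0],[0,0,0],0.3],[[0,0,0],[0,0,0],0.1],[[0,0,0],[0,0,0],0]]' 20
python3 -m handwheel '[[[0,0,0],[0,0,0],0],[[0,0,0],[0,0,0],0]]'
python3 - <<'E'
from h import *
print(env.observe()["tcp_pos"],env.observe()["width"],env.observe()["finger_force"],totool([.595,.133,.15]))
E
```

```text
time: 1.87
tcp_pos: [0.5021, -0.3142, 0.0063]
ee_rot: [0.983, 0.184, 0.001, 0.001]
wrist_force: [0.3, -0.0, 0.9]
width: 0.0569
finger_force: 0.0
time: 2.03
tcp_pos: [0.502, -0.3133, 0.0059]
ee_rot: [0.983, 0.184, 0.001, 0.001]
wrist_force: [-0.6, 0.2, 0.6]
width: 0.0439
finger_force: 0.0
[ 0.50203769 -0.3133329   0.00587552] 0.04389864510344411 0.0 [ 0.24853201 -0.38198672 -0.14472352]
```

```bash
python3 -m handwheel '[[[0,0,0.0015],[0,0,0],0],[[0,0,0],[0,0,0],0],[[0,0,0],[0,0,0],0],[[0,0,0],[0,0,0],0]]' 25
python3 - <<'E'
from h import *
print(env.observe()["tcp_pos"],env.observe()["width"],env.observe()["finger_force"],totool([.595,.133,.15]))
E
```

```text
time: 2.37
tcp_pos: [0.5013, -0.3125, 0.0033]
ee_rot: [0.983, 0.184, -0.0, 0.0]
wrist_force: [0.1, 0.6, 2.8]
width: 0.0291
finger_force: 25.0
[ 0.50133172 -0.31249058  0.00326224] 0.029127057048681494 25.000323532149196 [ 0.24878587 -0.38123115 -0.14675143]
```

```bash
python3 -m handwheel '[[[0,0,-0.015],[0,0,0],0],[[0,0,-0.036],[0,0,0],0],[[0,0,-0.036],[0,0,0],0],[[0.008,-0.016,-0.034],[0,0,0],0],[[0.016,-0.032,-0.02],[0,0,0],0],[[0.017,-0.034,-0.006],[0,0,0],0],[[0.017,-0.034,0],[0,0,0],0],[[0.017,-0.034,0],[0,0,0],0]]'
python3 -m handwheel '[[[0.017,-0.034,0],[0,0,0],0],[[0.017,-0.034,0],[0,0,0],0],[[0.017,-0.034,0],[0,0,0],0],[[0.017,-0.034,0],[0,0,0],0],[[0.017,-0.034,0],[0,0,0],0],[[0.017,-0.034,0],[0,0,0],0],[[0.017,-0.034,0],[0,0,0],0],[[0.013,-0.027,0],[0,0,0],0]]'
python3 -m handwheel '[[[0,0,0],[0,0,0],0],[[0,0,0],[0,0,0],0]]'
python3 - <<'E'
from h import *
c=calibration("wrist");s=env.observe();im=camera("wrist");cv2.imwrite("pics/w2.png",im[:,:,::-1])
print(s["tcp_pos"],s["width"],proj(c,[.6,.133,.074]),proj(c,s["tcp_pos"]))
np.savez("w2.npz",**{k:c[k] for k in c},tcp=s["tcp_pos"],rot=s["ee_rot"])
E
```

```text
time: 3.03
tcp_pos: [0.5171, -0.1444, 0.1508]
ee_rot: [0.983, 0.184, 0.001, 0.001]
wrist_force: [0.8, 0.4, -0.3]
width: 0.0291
finger_force: 25.0
time: 3.7
tcp_pos: [0.5437, 0.1521, 0.1497]
ee_rot: [0.983, 0.185, 0.0, -0.0]
wrist_force: [0.1, -1.0, -0.6]
width: 0.0292
finger_force: 25.0
time: 3.87
tcp_pos: [0.5435, 0.1506, 0.1494]
ee_rot: [0.983, 0.186, -0.0, 0.0]
wrist_force: [-0.4, -0.2, -1.1]
width: 0.0289
finger_force: 25.0
[0.5435172  0.15062075 0.14942327] 0.028946105864048093 [361.30308679 158.1061497 ] [317.41675678 246.30021528]
```

View pics/w2.png

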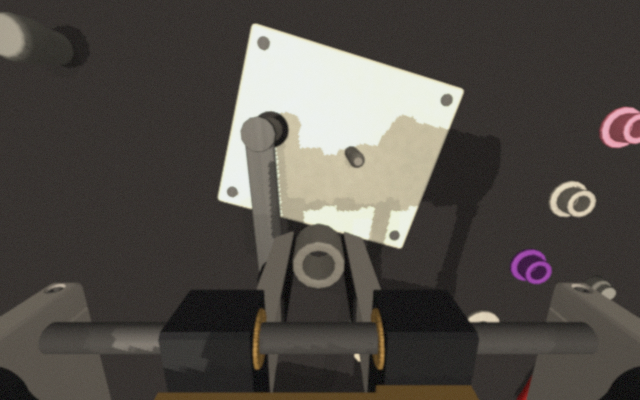

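The wrist view shows the spacer held in the fingers at (318,262). The stud runs from its foot near (350,153) to its top near (358,160). The pivot is at (257,132), and the real bushing is at (573,200).

Run:
```python
from h import *
c=dict(np.load("w2.npz"));g=cv2.cvtColor(cv2.imread("pics/w2.png"),cv2.COLOR_BGR2GRAY)
print(g[142:174:2,336:376:2])
m=(g[138:178,332:378]<130).astype('uint8')
k,_,st,ce=cv2.connectedComponentsWithStats(m);i=1+np.argmax(st[1:,4]);print(st[i],ce[i]+[332,138],onz(c,*(ce[i]+[332,138]),.045))
print("top?",onz(c,359,161,.074),"foot?",onz(c,350,153,.015))
print("tcp",c["tcp"])
for f in(.015,.045,.074): print(proj(c,np.array([.601,.133,f])))
print("pivot",onz(c,257,132,.083))
```

```text
[[239 240 240 238 239 239 240 238 239 239 239 238 236 238 236 237 239 238
  239 238]
 [237 238 239 239 239 239 238 237 237 238 233 227 212 217 201 208 222 234
  233 226]
 [239 239 239 238 238 233 196 152 157 190 204 195 197 196 193 195 193 197
  204 198]
 [239 235 231 234 222 153  96  84  80  93 137 189 196 194 193 193 191 191
  196 196]
 [237 220 202 202 170  88  84  83  81  82  89 132 189 195 194 193 191 190
  193 192]
 [233 201 193 194 150  77  87  83  83  86  88  90 132 184 193 192 194 193
  191 192]
 [221 194 194 193 151  68  78  78  88  93  97 101  98 132 189 193 193 194
  190 192]
 [196 195 197 193 177  93  72  76  86  97 103 110 100 100 164 195 196 195
  192 191]
 [192 196 199 195 189 143  74  78  88 108 136 146 132  98 139 193 198 194
  195 192]
 [193 194 195 195 189 170 108  74  87 128 156 154 153 113 132 191 195 196
  195 187]
 [196 197 197 197 187 177 151  82  81 125 151 155 151 117 145 191 189 192
  191 189]
 [193 198 196 194 193 178 172 124  77  97 140 148 129 119 177 191 193 190
  193 191]
 [197 196 196 193 196 193 181 170 127  91  93  99 127 167 188 191 190 192
  192 194]
 [196 192 194 193 194 195 187 191 188 178 171 173 185 192 187 192 191 190
  194 190]
 [194 195 195 194 196 194 193 192 191 194 193 195 194 189 190 191 192 192
  191 190]
 [193 195 192 193 196 192 191 193 194 192 194 196 197 194 193 193 192 194
  192 189]]
[ 13   9  19  21 241] [353.36514523 156.1659751 ] [0.59642737 0.13523062 0.045     ]
top? [0.59703243 0.13382836 0.074     ] foot? [0.59545189 0.13494432 0.015     ]
tcp [0.5435172  0.15062075 0.14942327]
[353.84193194 148.67423796]
[357.48127402 152.49456723]
[361.77983847 157.00690251]
pivot [0.58949633 0.22049004 0.083     ]
```

Run:
```python
from h import *
c=dict(np.load("w2.npz"));im=cv2.imread("pics/w2.png")[:,:,::-1]
st=onz(c,357.5,161,.074);print(st)
g=cv2.cvtColor(im,cv2.COLOR_RGB2GRAY)
z=c["tcp"][2]+.0267;p=proj(c,np.array([*c["tcp"][:2],z]));print(p)
u,v=p.astype(int);print(g[v-30:v+31:3,u-30:u+31:3])
print(totool([*((st[:2]+[.5965,.135])/2),.0]))
```

```text
[0.59656722 0.13501397 0.074     ]
[317.31953348 266.60279965]
[[ 99  96  49  38  66  76  78  78  80  81  81  80  83  82  81  80  79  70
   28  69  95]
 [ 95  95  34  53  69  78  77  75  77  79  85  84  82  81  83  81  79  76
   41  56  95]
 [ 98  90  19  60  73  77  77  81  85 101 122 113 100  87  80  80  80  75
   51  34  94]
 [ 96  79  23  65  75  77 100 129 138 141 138 137 141 142 137 100  77  76
   59  21  91]
 [ 96  63  23  70  81 115 135 134 134 140 133 127 132 133 136 138 109  76
   71  18  83]
 [ 97  44  27  74 122 130 134 130 114  88  72  72  99 122 132 131 136 117
   73  24  65]
 [ 94  30  44 101 131 130 128  95  59  48  49  48  50  63 107 128 135 134
   93  30  44]
 [ 90  20  58 125 134 131  93  75  79  75  72  70  71  69  73 100 131 133
  121  40  32]
 [ 79  21  90 131 131 121  75  75  80  81  77  79  75  72  73  70 126 133
  134  66  20]
 [ 64  20  93 127 131 103  75  79  78  78  81  76  73  74  74  67 107 130
  131  66  18]
 [ 41  11  90 132 131 104  73  75  79  77  78  79  74  70  69  67 115 133
  131  58   7]
 [ 27  11  82 126 131 113  77  75  78  77  73  78  75  70 
[... 167 characters left out ...]
79  77  74  81 128 128 127
   76  25  15]
 [ 11  13  39  54 123 132 138 138 104  90  83  85  87 102 127 130 129 112
   51  32   6]
 [ 15  21  43  51  67 113 129 130 135 140 137 137 136 133 130 125 107  54
   49  39  14]
 [ 15  18  44  48  46  54  95 122 125 133 131 130 130 128 123  84  44  50
   49  47  11]
 [ 15  21  55  52  56  50  50  60  73  88 112 100  86  68  56  49  48  49
   49  46  17]
 [  9  27  55  51  53  52  48  52  53  50  49  50  44  47  50  48  46  48
   49  46  18]
 [ 16  31  51  49  49  49  52  54  49  55  52  53  52  50  48  51  47  49
   50  47  19]
 [ 15  41  53  52  53  50  52  55  53  50  55  53  52  50  52  53  51  54
   51  54  31]]
[0.04436342 0.0325372  0.14947197]
```

```bash
python3 -m handwheel '[[[0.022,0.016,0],[0,0,0],0],[[0.022,0.016,0],[0,0,0],0],[[0,0,0.025],[0,0,0],0],[[0,0,0.025],[0,0,0],0],[[0,0,0.01],[0,0,0],0],[[0,0,0],[0,0,0],0],[[0,0,0],[0,0,0],0]]'
python3 - <<'E'
from h import *
s=env.observe();print(s["tcp_pos"],totool([.5966,.135,.0183]))
cv2.imwrite("pics/w3.png",camera("wrist")[:,:,::-1])
E
```

```text
time: 4.5
tcp_pos: [0.5962, 0.1343, 0.0898]
ee_rot: [0.983, 0.184, -0.001, 0.0]
wrist_force: [-1.0, -0.5, -0.7]
width: 0.0288
finger_force: 25.0
[0.59622003 0.13427095 0.08983037] [ 0.00069695 -0.00054393  0.07152964]
```

```bash
python3 -m handwheel '[[[0,0,0.008],[0,0,0],0],[[0,0,0.008],[0,0,0],0],[[0,0,0.008],[0,0,0],0]]'
```

```text
time: 4.8
tcp_pos: [0.5969, 0.1354, 0.0662]
ee_rot: [0.983, 0.184, 0.001, 0.0]
wrist_force: [-0.3, -0.6, -0.9]
width: 0.0292
finger_force: 25.0
```

```bash
python3 -m handwheel '[[[0,0,0.012],[0,0,0],0],[[0,0,0.012],[0,0,0],0],[[0,0,0.012],[0,0,0],0],[[0,0,0.006],[0,0,0],0],[[0,0,0.004],[0,0,0],0],[[0,0,0.001],[0,0,0],0],[[0,0,0],[0,0,0],0]]'
```

```text
time: 5.38
tcp_pos: [0.5967, 0.1354, 0.019]
ee_rot: [0.983, 0.184, 0.0, 0.0]
wrist_force: [0.2, -0.6, -0.9]
width: 0.0292
finger_force: 25.0
```

```bash
python3 -m handwheel '[[[0,0,0.001],[0,0,0],0],[[0,0,0],[0,0,0],0.6],[[0,0,0],[0,0,0],0.6],[[0,0,0],[0,0,0],0.6],[[0,0,-0.01],[0,0,0],0.6],[[0,0,-0.03],[0,0,0],0.6],[[0,0,-0.036],[0,0,0],0.7],[[0,0,-0.03],[0,0,0],0.7]]'
python3 - <<'E'
from h import *
s=env.observe();print(s["tcp_pos"],s["width"],totool([.453,-.1112,.1]))
E
```

```text
time: 6.05
tcp_pos: [0.5967, 0.1353, 0.1265]
ee_rot: [0.983, 0.184, 0.001, 0.0]
wrist_force: [0.4, -0.3, 0.3]
width: 0.0644
finger_force: 0.0
[0.5967397  0.13532688 0.12648176] 0.06443748238086536 [-0.22332719  0.17768147  0.02630874]
```

```bash
python3 -m handwheel '[[[-0.02,0.016,0],[0,0,0],0.7],[[-0.03,0.024,0],[0,0,0],0.8],[[-0.03,0.024,0],[0,0,0],0.8],[[-0.03,0.024,0],[0,0,0],0.8],[[-0.03,0.024,0],[0,0,0],0.8],[[-0.03,0.024,0],[0,0,0],0.8],[[-0.03,0.024,0.005],[0,0,0],0.8],[[-0.023,0.017,0.006],[0,0,0],0.8]]'
python3 -m handwheel '[[[0,0,0],[0,0,0],0.8],[[0,0,0],[0,0,0],0.8]]'
python3 - <<'E'
from h import *
s=env.observe();im=camera("wrist");cv2.imwrite("pics/w4.png",im[:,:,::-1])
print(s["tcp_pos"],s["width"])
t,o=ringfit(im,[.453,-.1112,.006],.006,0,150);print(o)
for q in o: print(q[0],totool([*q[3][:2],.001]))
E
```

```text
time: 6.72
tcp_pos: [0.4519, -0.1128, 0.1143]
ee_rot: [0.983, 0.184, 0.001, 0.001]
wrist_force: [0.5, 0.3, 0.3]
width: 0.075
finger_force: 0.0
time: 6.88
tcp_pos: [0.4523, -0.1114, 0.1137]
ee_rot: [0.983, 0.183, 0.0, 0.0]
wrist_force: [-0.2, 0.1, 0.3]
width: 0.0754
finger_force: 0.0
[ 0.45232964 -0.11143851  0.11367207] 0.07539046649074556
[('outer', array([316.4, 197.5]), array([41.7, 43.5]), array([ 0.4551, -0.1087,  0.006 ])), ('hole', array([316.3, 198.2]), array([19.2, 19.8]), array([ 0.4544, -0.1089,  0.006 ]))]
outer [ 0.00227504 -0.00130085  0.11280488]
hole [ 0.00155002 -0.00136683  0.11280367]
```

```bash
python3 -m handwheel '[[[0.002,-0.0013,0.03],[0,0,0],0.8],[[0,0,0.036],[0,0,0],0.7],[[0,0,0.028],[0,0,0],0.65],[[0,0,0.012],[0,0,0],0.6],[[0,0,0.006],[0,0,0],0.6],[[0,0,0],[0,0,0],0.6],[[0,0,0],[0,0,0],0.6]]'
```

```text
time: 7.52
tcp_pos: [0.4558, -0.1079, 0.0016]
ee_rot: [0.983, 0.185, 0.001, 0.0]
wrist_force: [-0.1, -1.0, -0.2]
width: 0.0565
finger_force: 0.0
```

```bash
python3 -m handwheel '[[[0,0,0],[0,0,0],0.3],[[0,0,0],[0,0,0],0.2],[[0,0,0],[0,0,0],0.2],[[0,0,0],[0,0,0],0.2],[[0,0,0],[0,0,0],0.2]]' 25
python3 - <<'E'
from h import *
s=env.observe();print(s["tcp_pos"],s["width"],s["finger_force"])
E
```

```text
time: 7.93
tcp_pos: [0.4552, -0.1085, 0.0016]
ee_rot: [0.983, 0.184, 0.001, 0.0]
wrist_force: [1.4, 1.8, 5.0]
width: 0.0452
finger_force: 25.0
[ 0.45522756 -0.10849767  0.00158463] 0.045170523362101894 25.001401528716087
```

```bash
python3 -m handwheel '[[[0,0,-0.01],[0,0,0],0.2],[[0,0,-0.03],[0,0,0],0.2],[[0,0,-0.038],[0,0,0],0.2],[[0.015,-0.012,-0.03],[0,0,0],0.2],[[0.027,-0.022,-0.01],[0,0,0],0.2],[[0.03,-0.024,0],[0,0,0],0.2],[[0.03,-0.024,0],[0,0,0],0.2],[[0.03,-0.024,0],[0,0,0],0.2]]'
python3 -m handwheel '[[[0.03,-0.024,0],[0,0,0],0.2],[[0.03,-0.024,0],[0,0,0],0.2],[[0.028,-0.0218,0],[0,0,0],0.2],[[0,0,0],[0,0,0],0.2],[[0,0,0],[0,0,0],0.2]]'
python3 - <<'E'
from h import *
c=calibration("wrist");s=env.observe();im=camera("wrist");cv2.imwrite("pics/w5.png",im[:,:,::-1])
print(s["tcp_pos"],s["width"],totool([.5967,.1353,.05]))
X=[*s["tcp_pos"][:2],s["tcp_pos"][2]+.005];print(proj(c,X),proj(c,[.5967,.1353,.074]))
E
```

```text
time: 8.6
tcp_pos: [0.5391, 0.0391, 0.1193]
ee_rot: [0.983, 0.184, 0.0, 0.0]
wrist_force: [0.2, -0.2, -0.5]
width: 0.0448
finger_force: 25.0
time: 9.02
tcp_pos: [0.5955, 0.1361, 0.118]
ee_rot: [0.983, 0.186, -0.001, 0.0]
wrist_force: [-0.5, -0.4, -1.0]
width: 0.0446
finger_force: 25.0
[0.59545296 0.13609712 0.11798337] 0.044577236509892294 [0.00231923 0.0003144  0.06803163]
[317.44731528 249.6813001 ] [319.08478459 221.26446657]
```

View pics/w5.png

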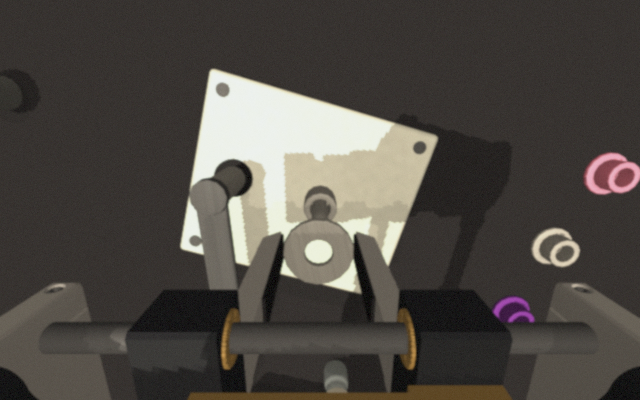

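The wrist view shows the washer held level at (318,251). The spacer is seated on the stud below it at (320,205), with the keeper clear on the left.

```bash
python3 -m handwheel '[[[0.0025,0,0],[0,0,0],0.2],[[0,0,0.02],[0,0,0],0.2],[[0,0,0.012],[0,0,0],0.2],[[0,0,0.008],[0,0,0],0.2],[[0,0,0.008],[0,0,0],0.2],[[0,0,0.006],[0,0,0],0.2],[[0,0,0],[0,0,0],0.2]]'
```

```text
time: 9.65
tcp_pos: [0.5974, 0.1353, 0.064]
ee_rot: [0.983, 0.184, -0.001, -0.0]
wrist_force: [0.0, 0.0, 0.4]
width: 0.0448
finger_force: 25.0
```

```bash
python3 -m handwheel '[[[0,0,0.006],[0,0,0],0.2],[[0,0,0.006],[0,0,0],0.2],[[0,0,0.003],[0,0,0],0.2],[[0,0,0.0015],[0,0,0],0.2],[[0,0,0],[0,0,0],0.2],[[0,0,0],[0,0,0],0.2]]'
```

```text
time: 10.15
tcp_pos: [0.5979, 0.136, 0.0485]
ee_rot: [0.983, 0.184, 0.0, 0.0]
wrist_force: [0.9, -0.6, -0.7]
width: 0.0449
finger_force: 25.0
```

```bash
python3 -m handwheel '[[[0,0,0.001],[0,0,0],0.2],[[0,0,0.001],[0,0,0],0.2],[[0,0,0],[0,0,0],0.2],[[0,0,0],[0,0,0],0.2]]'
```

```text
time: 10.48
tcp_pos: [0.5981, 0.136, 0.0467]
ee_rot: [0.983, 0.184, 0.0, 0.0]
wrist_force: [-1.4, 1.0, 0.7]
width: 0.0447
finger_force: 25.0
```

```bash
python3 -m handwheel '[[[0,0,0],[0,0,0],0.7],[[0,0,0],[0,0,0],0.7],[[0,0,0],[0,0,0],0.7],[[0,0,-0.01],[0,0,0],0.7],[[0,0,-0.03],[0,0,0],0.7],[[0,0,-0.036],[0,0,0],0.7],[[-0.003,0.012,-0.008],[0,0,0],0.7],[[-0.007,0.035,0],[0,0,0],0.7]]'
python3 -m handwheel '[[[-0.007,0.036,0],[0,0,0],0.7],[[-0.007,0.036,0],[0,0,0],0.7],[[-0.007,0.036,0],[0,0,0],0.7],[[-0.007,0.036,0],[0,0,0],0.7],[[-0.007,0.036,0],[0,0,0],0.7],[[-0.004,0.02,0],[0,0,0],0.7],[[0,0,0],[0,0,0],0.7],[[0,0,0],[0,0,0],0.7]]'
python3 - <<'E'
from h import *
s=env.observe();im=camera("wrist");cv2.imwrite("pics/w6.png",im[:,:,::-1])
print(s["tcp_pos"],s["width"])
for th in(130,165,190):
  t,o=ringfit(im,[.642,-.112,.022],.022,0,th)
  for q in o: print(*q,totool([*q[3][:2],.006]))
c=calibration("scene");i=camera("scene");cv2.imwrite("pics/s6.png",cv2.resize(i[190:290,310:440,::-1],None,fx=5,fy=5,interpolation=cv2.INTER_CUBIC))
E
```

```text
time: 11.15
tcp_pos: [0.6077, 0.0917, 0.1351]
ee_rot: [0.982, 0.187, 0.004, -0.001]
wrist_force: [0.8, 0.3, -1.0]
width: 0.0656
finger_force: 0.0
time: 11.82
tcp_pos: [0.6414, -0.1132, 0.1304]
ee_rot: [0.983, 0.183, -0.0, -0.0]
wrist_force: [-0.0, -0.3, -0.1]
width: 0.0655
finger_force: 0.0
[ 0.64144268 -0.11323981  0.13037266] 0.06553036285008579
outer [317.1 197.8] [34.4 35.1] [ 0.6426 -0.1106  0.022 ] [ 0.00178449 -0.00058226  0.12442739]
hole [317.1 203.9] [20.2 21.3] [ 0.6367 -0.1129  0.022 ] [-0.00454795 -0.00057014  0.12442896]
hole [316.8 199.3] [26.4 28. ] [ 0.6411 -0.1109  0.022 ] [ 0.00027746 -0.00084467  0.12442806]
outer [353.5 140.1] [ 5.4 28. ] [ 0.7076 -0.1222  0.022 ] [0.05819802 0.0337262  0.12437534]
outer [353.5 139.8] [ 4.4 27. ] [ 0.7079 -0.1221  0.022 ] [0.05851389 0.03374139 0.12437524]
outer [353.4 139.1] [ 5.6 19.6] [ 0.7084 -0.1218  0.022 ] [0.05908851 0.03364238 0.12437521]
```

View pics/s6.png

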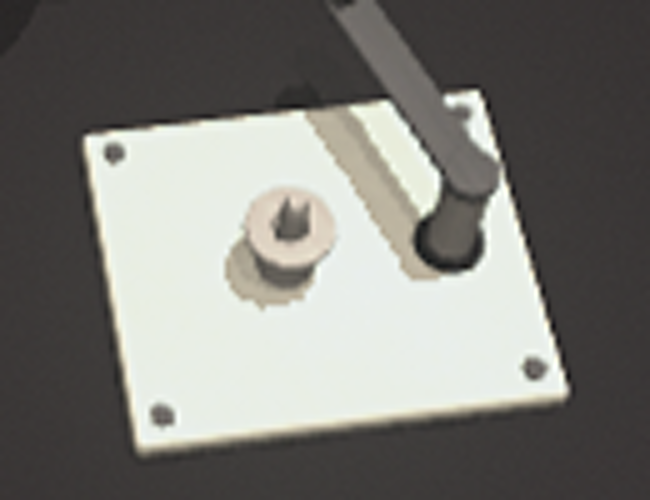

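View pics/w6.png

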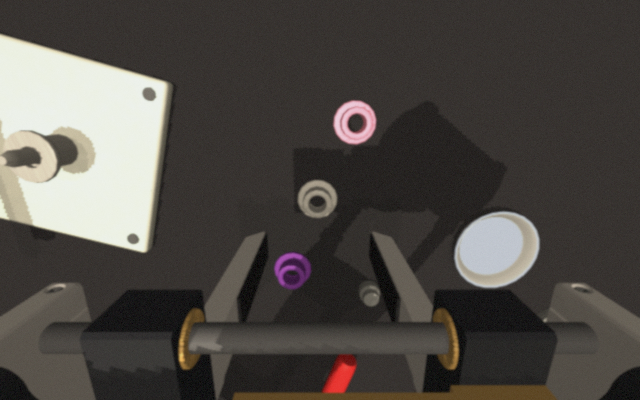

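The scene crop shows the washer flat on the spacer, with the stud through both. The wrist view shows the silver bushing at (317,198), its bore at (317,203), between the fingers.

Run:
```python
from h import *
im=cv2.imread("pics/w6.png")[:,:,::-1]
for th in(75,85,95,110,120):
  for z in(.005,.022):
    t,o=ringfit(im,[.6375,-.112,.01],z,0,th,34)
    for q in o: print(th,z,*q[:3],totool([*q[3][:2],.006]).round(4))
```

```text
75 0.005 outer [317.  198.6] [37.9 38.8] [-0.0039 -0.0008  0.1245]
75 0.005 hole [317.3 201.4] [12.5 17. ] [-0.007  -0.0005  0.1245]
75 0.022 outer [317.  198.6] [37.9 38.8] [ 0.001  -0.0007  0.1245]
75 0.022 hole [317.3 201.4] [12.5 17. ] [-0.0019 -0.0004  0.1245]
85 0.005 outer [317.  198.6] [37.4 38.4] [-0.0039 -0.0008  0.1245]
85 0.005 hole [317.  203.3] [17. 18.] [-0.0091 -0.0007  0.1245]
85 0.005 hole [315.1 188.4] [ 2.9 11.5] [ 0.0071 -0.0027  0.1245]
85 0.022 outer [317.  198.6] [37.4 38.4] [ 0.001  -0.0007  0.1245]
85 0.022 hole [317.  203.3] [17. 18.] [-0.0039 -0.0007  0.1245]
85 0.022 hole [315.1 188.4] [ 2.9 11.5] [ 0.0115 -0.0025  0.1245]
95 0.005 outer [317.  198.5] [37.  38.1] [-0.0038 -0.0007  0.1245]
95 0.005 hole [317.  203.5] [17.7 18.6] [-0.0094 -0.0008  0.1245]
95 0.005 hole [316.5 191.5] [10.  20.1] [ 0.0037 -0.0013  0.1245]
95 0.022 outer [317.  198.5] [37.  38.1] [ 0.0011 -0.0007  0.1245]
95 0.022 hole [317.  203.5] [17.7 18.6] [-0.0042 -0.0007  0.1245]
95 0.022 hole [316.5 191.5] [10.  20.1] [ 0.0083 -0.0012  0.1245]
110 0.005 outer [317.  198.5] [36.1 37.2] [-0.0038 -0.0007  0.1245]
110 0.005 hole [317.  203.6] [18.9 19.6] [-0.0094 -0.0008  0.1245]
110 0.005 hole [316.9 194.6] [16.4 23.5] [ 0.0004 -0.0008  0.1245]
110 0.022 outer [317.  198.5] [36.1 37.2] [ 0.0011 -0.0007  0.1245]
110 0.022 hole [317.  203.6] [18.9 19.6] [-0.0042 -0.0007  0.1245]
110 0.022 hole [316.9 194.6] [16.4 23.5] [ 0.0051 -0.0007  0.1245]
120 0.005 outer [317.  198.4] [35.6 36.5] [-0.0038 -0.0007  0.1245]
120 0.005 hole [317.1 203.6] [19.3 20.4] [-0.0095 -0.0007  0.1245]
120 0.005 hole [316.8 199.7] [26.5 27.8] [-0.0052 -0.001   0.1245]
120 0.022 outer [317.  198.4] [35.6 36.5] [ 0.0011 -0.0007  0.1245]
120 0.022 hole [317.1 203.6] [19.3 20.4] [-0.0043 -0.0006  0.1245]
120 0.022 hole [316.8 199.7] [26.5 27.8] [-0.0002 -0.0008  0.1245]
```

```bash
python3 -m handwheel '[[[-0.004,-0.0007,0.03],[0,0,0],0.7],[[0,0,0.036],[0,0,0],0.65],[[0,0,0.034],[0,0,0],0.6],[[0,0,0.016],[0,0,0],0.55],[[0,0,0.0075],[0,0,0],0.5],[[0,0,0],[0,0,0],0.5],[[0,0,0],[0,0,0],0.5]]'
```

```text
time: 12.5
tcp_pos: [0.6384, -0.1119, 0.0078]
ee_rot: [0.983, 0.185, 0.001, 0.0]
wrist_force: [0.6, 0.8, 0.8]
width: 0.0469
finger_force: 0.0
```

```bash
python3 -m handwheel '[[[0,0,0],[0,0,0],0.1],[[0,0,0],[0,0,0],0],[[0,0,0],[0,0,0],0],[[0,0,0],[0,0,0],0],[[0,0,0],[0,0,0],0]]' 25
python3 - <<'E'
from h import *
s=env.observe();print(s["tcp_pos"],s["width"],s["finger_force"],totool([.5967,.1353,.15]))
E
```

```text
time: 12.92
tcp_pos: [0.6387, -0.1129, 0.0084]
ee_rot: [0.983, 0.184, 0.001, 0.0]
wrist_force: [-0.9, 1.2, 5.9]
width: 0.0293
finger_force: 25.0
[ 0.63869285 -0.11288571  0.0083971 ] 0.029317492966079127 25.00235041603446 [ 0.05103232 -0.24638396 -0.14178003]
```

```bash
python3 -m handwheel '[[[0,0,-0.012],[0,0,0],0],[[0,0,-0.034],[0,0,0],0],[[0,0,-0.036],[0,0,0],0],[[0.003,-0.012,-0.034],[0,0,0],0],[[0.006,-0.03,-0.014],[0,0,0],0],[[0.007,-0.035,0],[0,0,0],0],[[0.007,-0.035,0],[0,0,0],0],[[0.007,-0.035,0],[0,0,0],0]]'
python3 -m handwheel '[[[0.007,-0.035,0],[0,0,0],0],[[0.007,-0.035,0],[0,0,0],0],[[0.006,-0.0294,0],[0,0,0],0],[[0,0,0],[0,0,0],0],[[0,0,0],[0,0,0],0]]'
python3 - <<'E'
from h import *
c=calibration("wrist");s=env.observe();im=camera("wrist");cv2.imwrite("pics/w7.png",im[:,:,::-1])
print(s["tcp_pos"],s["width"],totool([.5972,.1354,.055]))
X=[*s["tcp_pos"][:2],s["tcp_pos"][2]+.014];print(proj(c,X))
for th in(90,105,120):
  for q in ringfit(im,X,X[2],0,th,36)[1]:
    if 15<q[2][0]<80: print(th,*q[:3],totool(q[3]).round(4))
E
```

```text
time: 13.58
tcp_pos: [0.6119, 0.036, 0.138]
ee_rot: [0.983, 0.184, 0.0, 0.0]
wrist_force: [1.1, 0.6, -1.4]
width: 0.0296
finger_force: 25.0
time: 14.0
tcp_pos: [0.5944, 0.1362, 0.1373]
ee_rot: [0.983, 0.186, -0.0, 0.0]
wrist_force: [1.2, -0.3, -1.0]
width: 0.0295
finger_force: 25.0
[0.59440886 0.13622761 0.13726953] 0.029535634357937133 [0.00241291 0.00041689 0.08220929]
[317.4190768  256.18178056]
90 outer [319.6 259.1] [42.4 52.6] [-0.0019  0.0014 -0.0141]
90 hole [318.3 261.7] [20.4 31.1] [-0.0037  0.0006 -0.0141]
90 outer [316.4 265.5] [ 78.4 100.7] [-0.0062 -0.0006 -0.0141]
105 outer [319.8 259.3] [41.1 51.9] [-0.0021  0.0015 -0.0141]
105 hole [318.5 261.8] [21.5 32.9] [-0.0037  0.0007 -0.0141]
105 outer [314.2 228.6] [21.5 77.9] [ 0.018  -0.0019 -0.0141]
120 outer [319.8 259.3] [39.9 51.1] [-0.0021  0.0015 -0.0141]
120 hole [318.4 261.8] [22.6 34.8] [-0.0037  0.0006 -0.0141]
120 outer [314.2 228.1] [20.  78.3] [ 0.0182 -0.0018 -0.0141]
```

View pics/w7.png

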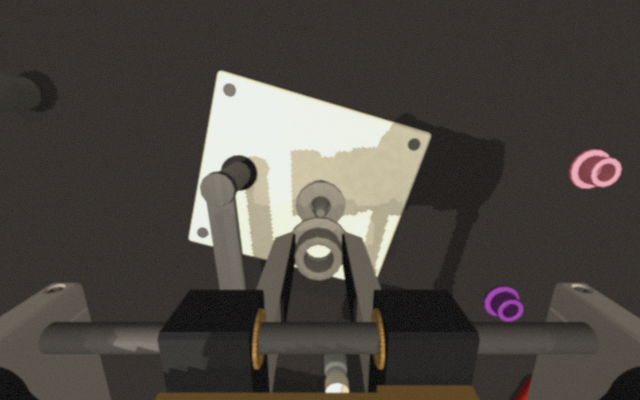

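The wrist view (8th or 9th picture viewed) shows the bushing held flange down, its top ring at (318,258). The stud with the washer shows just above it at (320,203).

```bash
python3 -m handwheel '[[[0.0028,0.0003,0.02],[0,0,0],0],[[0,0,0.022],[0,0,0],0],[[0,0,0.008],[0,0,0],0],[[0,0,0.006],[0,0,0],0],[[0,0,0.006],[0,0,0],0],[[0,0,0.003],[0,0,0],0],[[0,0,0],[0,0,0],0]]'
```

```text
time: 14.63
tcp_pos: [0.5979, 0.1352, 0.0719]
ee_rot: [0.983, 0.184, -0.0, 0.0]
wrist_force: [-1.2, -0.4, -1.0]
width: 0.0293
finger_force: 25.0
```

```bash
python3 -m handwheel '[[[0,0,0.006],[0,0,0],0],[[0,0,0.004],[0,0,0],0],[[0,0,0.002],[0,0,0],0],[[0,0,0.001],[0,0,0],0],[[0,0,0],[0,0,0],0],[[0,0,0],[0,0,0],0]]'
```

```text
time: 15.13
tcp_pos: [0.5977, 0.1357, 0.0594]
ee_rot: [0.983, 0.184, 0.0, 0.0]
wrist_force: [-0.9, -0.1, 2.8]
width: 0.03
finger_force: 25.0
```

```bash
python3 -m handwheel '[[[0,0,0.0005],[0,0,0],0],[[0,0,0],[0,0,0],0.55],[[0,0,0],[0,0,0],0.55],[[0,0,0],[0,0,0],0.55],[[0,0,-0.01],[0,0,0],0.55],[[0,0,-0.03],[0,0,0],0.55],[[-0.01,0,-0.036],[0,0,0],0.4],[[-0.03,0,-0.02],[0,0,0],0.4]]'
python3 -m handwheel '[[[-0.03,0,0],[0,0,0],0.4],[[-0.03,0,0],[0,0,0],0.4],[[0,0,0],[0,0,0],0.4],[[0,0,0],[0,0,0],0.4]]'
python3 - <<'E'
from h import *
c=calibration("wrist");s=env.observe();im=camera("wrist");cs=calibration("scene");i=camera("scene")
print(s["tcp_pos"],s["width"],s["qpos"].round(2))
print("pred knob",proj(c,[.479,.174,.105]),proj(cs,[.479,.174,.105]),"stack",proj(c,[.597,.1353,.073]))
a=im[:,:,::-1]; b=cv2.resize(i[165:275,310:440,::-1],None,fx=2.9,fy=2.9)
out=np.zeros((400+b.shape[0]-130,640,3),'uint8')
out=np.vstack([cv2.resize(a,None,fx=.7,fy=.7),np.zeros((b.shape[0],448,3),'uint8')]);out[280:,:b.shape[1]]=b
cv2.imwrite("pics/w8.png",out);cv2.imwrite("pics/w8raw.png",a);cv2.imwrite("pics/s8raw.png",i[:,:,::-1])
np.savez("w8.npz",**c)
E
```

```text
time: 15.8
tcp_pos: [0.5656, 0.1221, 0.158]
ee_rot: [0.983, 0.185, 0.004, 0.0]
wrist_force: [0.3, -0.3, 1.2]
width: 0.0419
finger_force: 0.0
time: 16.13
tcp_pos: [0.5037, 0.0992, 0.1555]
ee_rot: [0.983, 0.184, 0.001, 0.0]
wrist_force: [0.4, 0.5, -0.3]
width: 0.0375
finger_force: 0.0
[0.50370509 0.0991823  0.15548111] 0.03749299440985829 [ 0.06  0.22  1.72 -0.    1.21  1.26]
pred knob [220.07099278 215.01773113] [381.17952784 183.22917686] stack [317.61082308  91.28162341]
```

View pics/w8.png

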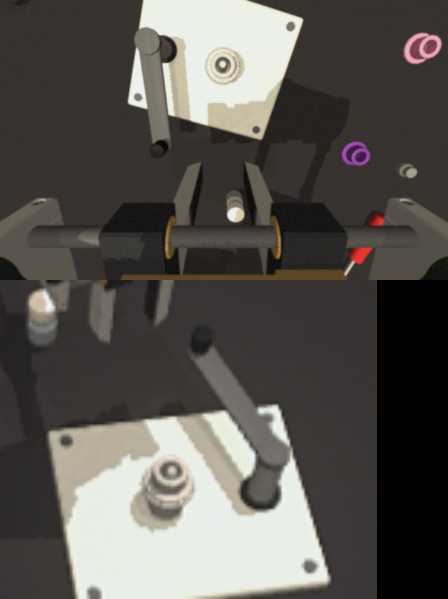

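The wrist half shows the knob at about (228,212) in full pixels, the pivot at (211,57) and the complete stack at (319,93). The scene half shows the bushing seated flange down on the washer.

Run:
```python
from h import *
c=dict(np.load("w8.npz"));g=cv2.cvtColor(cv2.imread("pics/w8raw.png"),cv2.COLOR_BGR2GRAY)
print(g[192:234:2,206:252:2])
sc=calibration("scene");gs=cv2.cvtColor(cv2.imread("pics/s8raw.png"),cv2.COLOR_BGR2GRAY)
m=(g[185:240,200:255]<38).astype('uint8')
k,_,st,ce=cv2.connectedComponentsWithStats(m);i=1+np.argmax(st[1:,4]);p=ce[i]+[200,185];print(st[i],p,onz(c,*p,.097))
print("pivot",onz(c,211,57,.083))
```

```text
[[ 52  54  50  48  56  88 112 112 116 115 116 119 121 119 116 120 120 117
   86  49  51  48  50]
 [ 51  49  52  51  54  80 117 113 118 115 119 120 117 120 117 119 119 118
   91  51  48  51  52]
 [ 50  52  48  52  54  80 114 116 115 114 117 118 118 119 120 114 115 115
   93  54  47  47  45]
 [ 49  51  49  53  51  70 109 112 114 115 115 112 110 103  97  86  87  99
   95  58  50  46  48]
 [ 54  51  56  50  52  59 105 114 113  93  72  50  41  47  48  68  73  76
   83  59  46  48  46]
 [ 53  51  52  50  52  58 102 107  83  30  13   8  12   4  20  39  63  75
   70  59  46  47  50]
 [ 47  50  50  50  51  54  90  79  32   7  16   9  12  14  14  15  32  69
   70  60  51  48  50]
 [ 48  48  49  53  51  48  48  25  19  29  14  10  17  16  10   2   9  57
   69  61  46  53  47]
 [ 53  50  51  50  51  36  34  45  49  51  48  39  20   9   7  15  13  42
   74  64  48  49  50]
 [ 52  53  54  54  46  35  51  50  50  52  50  49  42  16  13  13  16  41
   69  62  43  48  48]
 [ 50  49  52  53  38  42  48  46  47  51  41  46  47  38   8   5  17  44
   63  55  49  45  51]
 [ 50  52  48  49  40  37  42  39
[... 363 characters left out ...]
9  48  52  53  42  35  34  29  37  32  33  32  35  49  53  51  52
   51  53  46  45  48]
 [ 54  53  56  55  48  50  45  34  35  31  33  31  37  45  52  54  51  51
   54  54  49  52  46]
 [ 55  45  50  51  49  53  52  50  47  44  46  47  49  55  53  56  53  53
   49  50  50  47  47]
 [ 54  57  53  49  54  56  54  51  52  48  49  52  48  47  52  52  50  56
   52  50  51  50  47]
 [ 49  54  54  52  52  52  53  49  54  53  52  54  52  52  52  51  53  50
   54  51  48  50  49]
 [ 52  52  51  51  55  52  56  52  53  54  52  51  50  53  55  50  52  54
   50  53  45  52  48]]
[ 14  16  26  25 309] [228.58252427 212.46601942] [0.4801492  0.16956809 0.097     ]
pivot [0.5899842  0.21996728 0.083     ]
```

```bash
python3 -m handwheel '[[[0.002,-0.038,0],[0,0,0],0.4],[[0.002,-0.038,0],[0,0,-0.044],0.4],[[0,0,0],[0,0,0],0.4],[[0,0,0.03],[0,0,0],0.4],[[0,0,0.025],[0,0,0],0.4],[[0,0,0.011],[0,0,0],0.4],[[0,0,0],[0,0,0],0.4],[[0,0,0],[0,0,0],0.4]]' 4
python3 - <<'E'
from h import *
s=env.observe();print(s["tcp_pos"],yaw(),totool([.48,.1714,.088]))
im=camera("wrist");c=calibration("wrist");g=cv2.cvtColor(im,cv2.COLOR_RGB2GRAY);u,v=proj(c,[.48,.1714,.105]).astype(int);print(u,v);print(g[v-28:v+29:4,u-60:u+61:5])
E
```

```text
time: 16.9
tcp_pos: [0.4816, 0.1718, 0.0879]
ee_rot: [0.979, 0.206, -0.0, 0.0]
wrist_force: [0.8, -0.8, 0.1]
width: 0.0376
finger_force: 0.0
[0.48161429 0.17182202 0.08787945] -66.2257504623019 [-0.00164754 -0.00026456 -0.00011903]
316 261
[[ 47  51  46  50  49  83  79  50  48  65  64  69  66  68  71  64  46  46
   51  89  80  51  54  51  46]
 [ 49  50  52  92  98  96  54  49  46  62  64  51  24  44  68  69  54  49
   44  66  99  99  89  53  46]
 [ 49  51  65  93  97  94  23  47  51  69  48  16  12   2  38  65  46  48
   48  41  97  96  98  61  34]
 [ 49  44  92  94  95  95  20  49  46  65  10   9  20  12  15  68  46  51
   45  16  98  94  99  84  38]
 [ 46  51  97  96  95  90  16  50  48  62  14  14  19  16   7  63  49  47
   47  16  91  99  93  94  33]
 [ 50  65  97  95  96  76  17  48  46  52  13  20  27  23  11  50  47  47
   45  17  88  95  96  97  53]
 [ 48  91  97  97  97  45  15  47  47  43  23  23  26  25  29  32  48  49
   43  16  65  95  97  98  84]
 [ 47  96  97  96  93  23  16  49  47  44  26  19  16  25  21  34  48  52
   47  19  38  98  98  94  96]
 [ 64  95  99  97 100  18  14  51  45  47  18  14  11  26  23  41  45  48
   44  13  21  98  95  94  94]
 [ 94  94  94  95  88  20  22  53  49  46  22  22  18  23  24  47  48  47
   51  15  11  95  98  98  96]
 [ 96  96  96  95  71  18  36  49  46  48  46  31  20  17  44  50  50  48
   52  23  11  81  95  93  96]
 [ 94  97  96  96  38  17  43  49  50  51  48  48  51  47  49  49  49  49
   53  29  14  60  94  96  96]
 [ 95  99 100  94  19  17  44  50  48  50  50  52  49  49  47  47  44  49
   49  41  16  33  98  93  92]
 [ 98  95  97  97  12  10  50  48  45  50  50  49  50  50  48  49  50  50
   46  46  11  21  96  96  99]
 [ 97  96  95  88  17  15  49  50  50  46  49  49  50  46  49  49  48  48
   48  51  17   4  93  95  97]]
```

```bash
python3 -m handwheel '[[[-0.001,0,0],[0,0,0],0.1],[[0,0,0],[0,0,0],0],[[0,0,0],[0,0,0],0],[[0,0,0],[0,0,0],0],[[0,0,0],[0,0,0],0]]' 6
python3 -m handwheel '[[[0.0002,0.0073,0],[0,0,-0.0611],0],[[0.0009,0.0146,0],[0,0,-0.1222],0],[[0.0009,0.0146,0],[0,0,-0.1222],0],[[0.0009,0.0146,0],[0,0,-0.1222],0]]'
python3 - <<'E'
from h import *
s=env.observe();P=np.array([.5897,.2202]);d=s["tcp_pos"][:2]-P
print(s["width"],s["finger_force"],np.hypot(*d),np.degrees(np.arctan2(d[1],d[0])),yaw())
E
```

```text
time: 17.37
tcp_pos: [0.4804, 0.1714, 0.0892]
ee_rot: [0.979, 0.206, 0.001, 0.0]
wrist_force: [0.0, -0.9, 2.9]
width: 0.0177
finger_force: 6.0
time: 17.7
tcp_pos: [0.5109, 0.1307, 0.0893]
ee_rot: [0.911, 0.412, 0.002, -0.0]
wrist_force: [1.8, 3.8, 0.8]
width: 0.018
finger_force: 6.0
0.018047081593914324 6.001089513301849 0.11924830664658718 -131.3526798919715 -41.39176094561713
```

```bash
python3 -m handwheel '[[[0.0009,0.0146,0],[0,0,-0.1222],0],[[0.0009,0.0146,0],[0,0,-0.1222],0],[[0.0009,0.0146,0],[0,0,-0.1222],0],[[0.0009,0.0146,0],[0,0,-0.1222],0],[[0.0009,0.0146,0],[0,0,-0.1222],0],[[0.0004,0.0105,0],[0,0,-0.0873],0],[[0,0,0],[0,0,0],0]]'
python3 -m handwheel '[[[0,0.004,0],[0,0,-0.035],0],[[0,0.003,0],[0,0,-0.025],0],[[0,0,0],[0,0,0],0]]'
python3 - <<'E'
from h import *
s=env.observe();P=np.array([.5897,.2202]);d=s["tcp_pos"][:2]-P
print(s["width"],s["finger_force"],np.hypot(*d),np.degrees(np.arctan2(d[1],d[0])),yaw())
E
```

```text
time: 18.28
tcp_pos: [0.589, 0.1021, 0.0892]
ee_rot: [0.717, 0.697, 0.003, -0.0]
wrist_force: [-0.1, 5.6, 4.1]
width: 0.0181
finger_force: 6.0
time: 18.53
tcp_pos: [0.594, 0.1022, 0.0892]
ee_rot: [0.696, 0.718, 0.002, -0.001]
wrist_force: [0.8, 5.7, 3.2]
width: 0.0175
finger_force: 6.0
0.017482241452422668 6.000189408659935 0.1181263266489251 -87.92741729127997 1.7094119110472605
```

```bash
for i in 1; do python3 -m handwheel '[[[0,0.002,0],[0,0,-0.017],0],[[0,0.002,0],[0,0,-0.017],0],[[0,0,0],[0,0,0],0],[[0,0,0],[0,0,0],0]]'; done
python3 -m handwheel '[[[0,0.0015,0],[0,0,-0.012],0],[[0,0.0015,0],[0,0,-0.012],0],[[0,0,0],[0,0,0],0],[[0,0,0],[0,0,0],0]]'
```

```text
time: 18.87
tcp_pos: [0.5975, 0.1024, 0.0892]
ee_rot: [0.684, 0.729, 0.002, -0.001]
wrist_force: [-1.4, 5.9, 2.6]
width: 0.0178
finger_force: 6.0
time: 19.2
tcp_pos: [0.5987, 0.1024, 0.089]
ee_rot: [0.676, 0.737, 0.001, -0.002]
wrist_force: [-2.4, 5.2, 3.9]
width: 0.0177
finger_force: 6.0
```

```bash
python3 -m handwheel '[[[0,0.002,0],[0,0,-0.01],0],[[0,0,0],[0,0,0],0],[[0,0,0],[0,0,0],0]]'
python3 -m handwheel '[[[0,0.003,0],[0,0,0],0],[[0,0,0],[0,0,0],0],[[0,0,0],[0,0,0],0]]'
```

```text
time: 19.45
tcp_pos: [0.5987, 0.1023, 0.0888]
ee_rot: [0.672, 0.741, -0.001, -0.003]
wrist_force: [-5.4, 3.1, 6.0]
width: 0.0178
finger_force: 6.0
time: 19.7
tcp_pos: [0.5988, 0.1018, 0.0883]
ee_rot: [0.672, 0.741, -0.003, -0.005]
wrist_force: [-10.4, 2.2, 6.8]
width: 0.0179
finger_force: 6.0
```

```bash
python3 -m handwheel '[[[0,-0.002,0],[0,0,0],0],[[0,-0.001,0],[0,0,0],0.4],[[0,-0.001,0],[0,0,0],0.4],[[0,0,0],[0,0,0],0.4],[[0,0,0],[0,0,0],0.4],[[0,0,-0.015],[0,0,0],0.4],[[0,0,-0.03],[0,0,0],0.4],[[0,0,-0.036],[0,0,0],0.4]]'
python3 -m handwheel '[[[-0.03,0,-0.02],[0,0,0],0.4],[[-0.03,0,-0.01],[0,0,0],0.4],[[-0.03,0,0],[0,0,0],0.4],[[0,0,0],[0,0,0],0.4],[[0,0,0],[0,0,0],0.4],[[0,0,0],[0,0,0],0.4]]'
python3 - <<'E'
from h import *
c=calibration("wrist");im=camera("wrist");cv2.imwrite("pics/w9.png",im[:,:,::-1]);g=cv2.cvtColor(im,cv2.COLOR_RGB2GRAY)
print(env.observe()["tcp_pos"],yaw())
P=proj(c,[.5895,.2203,.083]);K=proj(c,[.599,.1008,.105]);print(P,K)
u,v=K.astype(int);m=(g[max(v-30,0):v+30,u-30:u+30]<38).astype('uint8')
k,_,st,ce=cv2.connectedComponentsWithStats(m)
for i in range(1,k):
    if st[i,4]>40: p=ce[i]+[u-30,max(v-30,0)];print(st[i],p,onz(c,*p,.097))
cs=calibration("scene");i=camera("scene");g=cv2.cvtColor(i,cv2.COLOR_RGB2GRAY);u,v=proj(cs,[.599,.1008,.1]).astype(int);print(u,v);print(g[v-14:v+15:2,u-14:u+40:2])
# scene change check elsewhere
a=cv2.cvtColor(cv2.imread("pics/scene0.png"),cv2.COLOR_BGR2GRAY)
for n,(x,y) in dict(purple=(266,231),pink=(264,295),dish=(184,270),adapter=(135,247),focus=(230,232),vial=(325,178),eyep=(488,231),driver=(229,190)).items():
    print(n,np.abs(a[y-8:y+9,x-8:x+9].astype(int)-g[y-8:y+9,x-8:x+9]).mean().round(1))
E
```

```text
time: 20.37
tcp_pos: [0.5995, 0.0998, 0.168]
ee_rot: [0.672, 0.741, -0.002, -0.002]
wrist_force: [0.6, 0.5, 0.7]
width: 0.038
finger_force: 0.0
time: 20.87
tcp_pos: [0.6096, 0.0108, 0.1991]
ee_rot: [0.672, 0.741, 0.0, -0.0]
wrist_force: [1.2, 0.8, -0.0]
width: 0.0374
finger_force: 0.0
[0.6094863  0.01129886 0.19899218] 5.6254056643967445
[317.22827444 -50.63609434] [314.82027358 102.16453002]
356 226
[[106  58  58  58  56  56  55  53  49  48  71  99 147 201 219 223 224 232
  240 240 239 238 237 236 236 236 235]
 [ 43  66  98 145 210 217 223 223 231 240 239 239 238 236 235 236 236 235
  235 235 235 235 235 235 236 235 236]
 [241 240 239 238 236 235 236 236 236 235 235 235 235 235 235 235 235 235
  235 235 235 236 235 235 236 235 235]
 [236 235 235 234 235 235 235 235 235 235 235 235 235 235 235 235 236 236
  235 235 235 235 236 235 235 236 236]
 [235 234 235 235 235 235 236 236 235 235 235 235 236 236 235 235 236 235
  236 235 236 236 235 236 237 239 240]
 [234 235 235 235 235 239 188 195 243 236 235 235 236 236 236 237 238 239
  240 242 241 195 204 188 175 144 126]
 [235 235 235 235 
[... 381 characters left out ...]
6 117 118 118
  118 119 118 115 106  99  87  72  95]
 [235 236 235 235 237 215  39  40 109 118 117 118 118 114 108 102  92  84
   99 123 177 214 220 223 231 242 244]
 [235 235 236 235 236 236  83  78  81  86  82  80 119 124 131 119 110 140
  240 238 237 236 236 236 235 237  53]
 [235 235 236 235 235 236 221 232 233 111 125  91  98 117 124  91 139 128
  238 235 235 235 236 237 239 208  43]
 [235 235 235 235 234 235 235 236 152 109 131 134 104  97 103 134 143 155
  240 239 237 197 198 193 159 116  43]
 [236 235 235 234 236 235 237 156 162 122 130 130 219 230 229 201 176 186
  157 159 163 175 175 174 175 177  36]]
purple 3.3
pink 14.1
dish 0.5
adapter 0.7
focus 0.8
vial 65.7
eyep 0.7
driver 0.8
```

```bash
python3 -c "
from cell import env
print(env.job_done())"
```

```text
the job is handed in; nothing more can be done
None
```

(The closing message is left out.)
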